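Dock a flow-cell block in the reader's lane

TASK

Slide the clear flow-cell block along the reader's base plate and down the lane between the two guide rails until its leading end is fully home, square against the reader's two stop pads. Only push it, with the fingertips on its clear walls: do not lift it and do not touch the white screw fittings on its top; and because its polished sides scratch, neither the block nor the gripper may touch either rail. Leave the vials, bottle, dish, tube rack and marker where they are.

Things in the scene. Friction and masses are not known exactly. Their poses are not given: they have to be found in the camera images.
- stage: fixed reader: black-anodised base plate (x -240 to 330, y -105 to 105 mm, top 10 mm above the table) with two low guide rails and, across the lane's far end, a white housing 105 mm high above the plate. Origin: lane centreline at the mouth (start of the straight rails), table height. x axis down the lane to the reader, y across, z up. Plate in front of the mouth (x below -35 mm) is flat and free
- stop (a point): point on the lane's centreline on the plate's top, at the face of the two stop pads (stage x = 190 mm). The pads are round black rubber, 18 mm across, centred 30 mm either side of the centreline and 20 mm above the plate, on the reader's black front; axes as the stage
- block: loose flow-cell block of clear acrylic on the plate before the lane, roughly facing it but off-centre and skew: 128 mm along x, 92 mm along y, 44 mm high, 0.4 to 0.65 kg, friction on the plate about 0.5 to 0.7. Origin: centre of its underside; z up. Its +x end leads into the lane, with 8 mm of room each side when centred. Fully home, its origin is 64 mm before the stop point
- fittings: twelve white screw fittings in two rows on the block's top, part of the block, not to be touched: each 11 mm across and 16 mm high (to 60 mm above the plate); the outermost stand 16 mm in from the end walls and 17 mm in from the side walls of the block. Origin: centre of the block's top face, axes as the block
- rail_a: steel guide rail on the stage's +y side, not to be touched; origin and axes as stage. Straight part x 0 to 186 mm, inner face at y = 54 mm (lane 108 mm wide), 12 mm wide, 16 mm high (top 26 mm above the table). At the mouth a flared lead-in of the same height opens outwards to y = 64 mm (inner corner) at x = -33 mm; its outermost corner is at y = 76 mm
- rail_b: the same rail mirrored on the stage's -y side (inner face at y = -54 mm), not to be touched; origin and axes as stage
- vial_a: loose glass vial with white cap, 23 mm across, 52 mm high, standing on the plate beside the +y rail, outside the lane; leave alone. Origin: centre of its underside
- vial_b: loose glass vial like vial_a, standing on the plate beside the -y rail, outside the lane; leave alone. Origin: centre of its underside
- bottle: loose amber jar, 52 mm across, 70 mm high, on the table beyond the stage's +y edge; leave alone. Origin: centre of its underside
- dish: loose closed petri dish, 90 mm across, 16 mm high, on the table beyond the stage's +y edge; leave alone. Origin: centre of its underside
- tube_rack: loose grey tube rack 100 x 50 x 42 mm, on the table beyond the stage's +y edge; leave alone. Origin: centre of its underside
- marker: loose marker pen 130 mm long, 13 mm thick, lying on the table crosswise beyond the plate's free end (stage x about -290 to -310 mm); leave alone. Origin: under its middle, x along the pen
Things that resemble listed ones, but are neither listed nor needed, are in the scene too. What is shaped like the block but blue or red is not meant.

How it is judged:
By the outcome, as a careful person would: the job done as asked, in the order asked, and still so for the second after the job is handed in, with the robot touching nothing.
It also fails if it takes over 67 s, if anything falls off the work surface, if the arm or the gripper's body presses on something with over 40 N, if the wrist force passes 120 N, or if a joint passes its speed limit or range.

ROBOT

A 6-joint arm with a two-finger parallel gripper is mounted at the origin on the work surface. World frame = base frame: x ahead of the robot, y to its left, z up, the work surface at z = 0. Lengths are in m, angles in rad, forces in N, time in s.
With the tool pointing down it reaches from about 0.375 to 0.9 m from the base axis. Payload 3.1 kg.
Tool frame: the origin (TCP) lies at the very end of the fingers, on their centre line; the grasp point (between the pads) lies 19 mm behind it; z points along the fingers, y is the direction in which the jaws open and shut (so a half turn about z gives the same grasp; the last joint's range is limited). The gripper opens to 85 mm and grips with 20 to 120 N. Pads are 22 mm wide; open, the fingers measure 114 mm over their backs; the gripper's body (76 mm by 85 mm) begins 54 mm behind the grasp point. The pads swing forward as they close: fully open they stand 13 mm farther back than shut.
Start: joints at [1.01, 0.527, 1.433, -0, 1.181, -0.178], TCP at [0.233, 0.58, 0.231] pointing down, gripper open.
Joint ranges: [-3.08, 3.08], [-0.75, 2.2], [0.22, 2.44], [-1.43, 4.57], [0, 2.65], [-2.85, 2.85]. Speed limits (rad/s): [2.79, 2.79, 3.14, 3.14, 3.14, 3.14].

INTERFACE

Orientations are given as a unit quaternion [x, y, z, w].
In Python, from station import manip gives the robot as it stands. The module is installed in compiled form; this text tells all that it offers.
- The arm moves only by the tool send_rows, never from a script. Its argument "commands" is a list of rows, each an object with "delta_pos": the shift along the world's x, y, z in cm, a list of three; "yaw": the turn about the world's z in rad. A call has 1 to 10 rows; each row shifts and turns the pose as measured when the row begins; what a row does not reach is not made up. A row lasts 1/8 s, in which the tool goes at most 62.5 mm and 10.7 degrees, less where a joint would pass 70% of its speed; a pose out of reach is approached as far as the arm can. A call is refused whole if a number of a shift passes 6.25 or a number of a turn 0.188, either way. A call with a gripper value outside its range is refused whole. "grip" is the closure, from -1 (fully open) to 1 (shut), set as the call begins (left out, the last holds). The fingers move at their own pace and stop on an object; "force" is the grip in N (left out, the last holds). Time passes only in rows, so rows that do not move let the fingers close. It gives the time, the measured TCP pose, the force and the opening at its end, in the units of the state.
- manip.sense(): the state, without advancing time (a new reading comes with each control period).
- manip.snapshot(name): name is "scene" or "side" or "wrist"; returns the picture (400x640x3 uint8, blue, green, red); there is no depth.
- manip.get_calibration(name): a dict with "fx", "fy", "cx", "cy" (pixels), "world_to_cam" (4x4, takes a point from world to camera coordinates); the wrist camera has in their place "mount" (4x4, takes a point from camera to tool coordinates, whose origin is the TCP and whose axes are the flange's). Camera axes: x right, y down, z forward; pixel columns grow to the right and rows downward; lengths in m; the calibration is good to about 2 mm. A picture is of the moment at which its call begins: read the wrist's pose just before it. get_calibration takes no time and is no camera call.
- manip.sign_off(): hands the job in, once; it reports no verdict.
The state is a dict: "t": time; "q": joint angles; "qd": joint speeds; "tau": joint torques, N m; "tcp_pos": TCP position; "tool_rot": TCP orientation; "force": force on the tool from outside, world axes, zero at the start; "ft_torque": the same for the moment, N m; "finger_gap": opening from 0.0 (shut) to 1.0 (fully open).
Only numpy, scipy, OpenCV 4.12 (cv2) and the standard library are available. Lean on these libraries where they do the work, as an engineer would, in place of code of your own. Each camera call takes 0.05 s, during which the arm holds its last target. There are 200 camera calls.

## Working session

There is one attempt and no reset: what is moved stays moved. The work goes in short steps, Python scripts to look and compute and a tool call to move; the robot and the scene stay as the last step left them, time stands still between calls to the robot, and variables do not carry over. Pictures are saved under pics/ and viewed, about 8 in all and at most 12, crops included, and the job is handed in when it is done.

Besides the shell and the picture viewer there is one more tool, called after "Call:" in YAML: its name, and indented under it one key for each argument. send_rows: Moves the arm, as the interface text tells. Its arguments: {"type":"object","properties":{"commands":{"type":"array","items":{"type":"object","properties":{"delta_pos":{"type":"array","items":{"type":"number"}},"yaw":{"type":"number"}}}},"grip":{"type":"number"},"force":{"type":"number"}},"required":["commands"]}

```bash
mkdir -p pics; ls; python3 - <<'E'
from station import manip
import cv2,numpy as np
for n in("scene","side"):
    cv2.imwrite(f"pics/{n}0.png",manip.snapshot(n))
    c=manip.get_calibration(n);print(n,c["fx"],c["cx"],c["cy"],np.round(c["world_to_cam"],3).tolist())
c=manip.get_calibration("wrist");print({k:np.round(v,4).tolist() for k,v in c.items()})
s=manip.sense();print(s)
E
```

```text
pics
scene 452.95219113154144 321.01729155388836 200.75134240658113 [[-0.449, 0.893, 0.002, 0.161], [0.731, 0.369, -0.574, -0.347], [-0.514, -0.257, -0.819, 1.322], [0.0, 0.0, 0.0, 1.0]]
side 459.40955052134524 320.508804899471 200.33979505649626 [[0.832, -0.554, 0.005, -0.36], [-0.349, -0.53, -0.773, 0.265], [0.431, 0.642, -0.634, 0.78], [0.0, 0.0, 0.0, 1.0]]
{'fx': 307.5244, 'fy': 307.5244, 'cx': 315.7192, 'cy': 201.08, 'mount': [[0.0007, -0.9516, -0.3074, 0.0796], [1.0, 0.001, -0.0006, -0.0011], [0.0008, -0.3074, 0.9516, -0.1423], [0.0, 0.0, 0.0, 1.0]]}
{'t': 0.1, 'q': array([ 1.00952438e+00,  5.28362553e-01,  1.43375007e+00,  1.57778987e-05,
        1.18139932e+00, -1.78522884e-01]), 'qd': array([-0.0010829 , -0.0011838 , -0.00521423, -0.00025603,  0.00156634,
        0.00024054]), 'tau': array([ 1.05491217e-04, -4.43304741e+01, -1.78587198e+01, -2.04760181e-04,
        3.85168445e-03,  2.01220638e-05]), 'tcp_pos': array([0.23306215, 0.57924288, 0.23044568]), 'tool_rot': array([ 1.90211370e-01,  9.81742692e-01, -8.92100990e-04, -3.53732550e-04]), 'force': array([ 0.14690288, -0.16060194,  0.78775032]), 'ft_torque': array([ 0.02696467,  0.0182056 , -0.00689816]), 'finger_gap': 0.9997202916844485}
```

View pics/scene0.png

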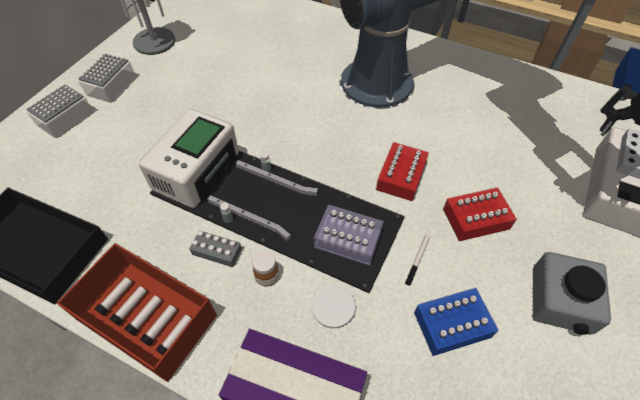

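View pics/side0.png

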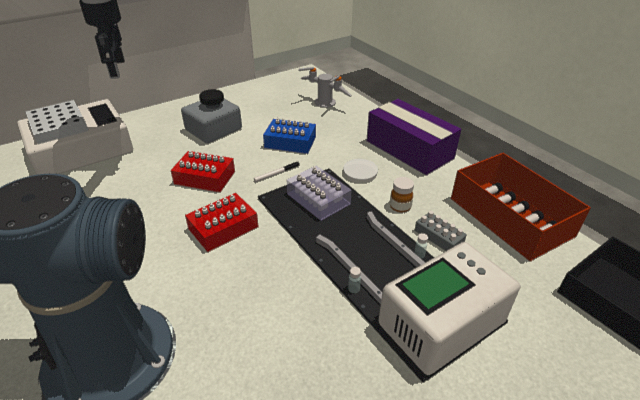

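The scene view shows the clear block at about (348,232), plate free-end corners near (404,215) and (371,291), and the rail flare tips at about (315,191) and (288,236). The side view shows the block at (318,192), with the pen beyond the free end. I'll get rough poses from hand-picked points first.

```bash
cat > h.py <<'E'
import numpy as np,cv2
from station import manip
from scipy.spatial.transform import Rotation as R
def cam(n,s=None):
    c=manip.get_calibration(n);K=np.array([[c["fx"],0,c["cx"]],[0,c["fy"],c["cy"]],[0,0,1]])
    if n=="wrist":
        s=s or manip.sense();T=np.eye(4);T[:3,:3]=R.from_quat(s["tool_rot"]).as_matrix();T[:3,3]=s["tcp_pos"]
        return K,np.linalg.inv(T@c["mount"])
    return K,np.array(c["world_to_cam"])
def cast(C,uv,z):
    K,W=C;uv=np.atleast_2d(np.array(uv,float));d=np.c_[uv,np.ones(len(uv))]@np.linalg.inv(K).T@W[:3,:3]
    o=-W[:3,:3].T@W[:3,3];return o+d*((z-o[2])/d[:,2])[:,None]
def proj(C,p):
    K,W=C;q=(np.atleast_2d(p)@W[:3,:3].T+W[:3,3])@K.T;return q[:,:2]/q[:,2:]
E
python3 - <<'E'
from h import *
C=cam("scene")
P=cast(C,[[404,215],[371,291],[152,195]],.01);print(P.round(3))
print(np.linalg.norm(P[0]-P[1]),np.linalg.norm(P[1]-P[2]))
S=cast(cam("side"),[[259,195]],.01);print(S)
e=P[2]-P[1];print("yaw",np.arctan2(e[1],e[0]), np.arctan2(*(P[1]-P[0])[:2]))
print(cast(C,[[331,214],[372,222],[325,237],[366,244]],.07).round(3))
print(cast(C,[[315,192],[288,237]],.026).round(3))
E
```

```text
[[ 0.407  0.238  0.01 ]
 [ 0.614  0.244  0.01 ]
 [ 0.623 -0.316  0.01 ]]
0.20733097265180758 0.5600806502715389
[[0.41322974 0.23838859 0.01      ]]
yaw -1.5549628282196837 1.5429211665661664
[[0.516 0.103 0.07 ]
 [0.495 0.19  0.07 ]
 [0.573 0.117 0.07 ]
 [0.55  0.2   0.07 ]]
[[0.451 0.031 0.026]
 [0.586 0.033 0.026]]
```

Call:
send_rows:
  commands:
    - {"delta_pos":[3,-5.3,0],"yaw":0.043}
    - {"delta_pos":[3,-5.3,0],"yaw":0.043}
    - {"delta_pos":[3,-5.3,0],"yaw":0.043}
    - {"delta_pos":[3,-5.3,0],"yaw":0.043}
    - {"delta_pos":[3,-5.3,0],"yaw":0.043}
    - {"delta_pos":[3,-5.3,0],"yaw":0.043}
    - {"delta_pos":[3,-5.3,0],"yaw":0.043}
    - {"delta_pos":[3,-5.3,0],"yaw":0.043}
    - {"delta_pos":[3,-5.3,0],"yaw":0.043}
    - {"delta_pos":[0,0,0],"yaw":0}
  grip: -0.4

```text
t: 1.35
tcp_pos: [0.5081, 0.088, 0.2277]
tool_rot: [-0.01, 1.0, -0.001, 0.0]
force: [-0.1, 1.0, 0.2]
finger_gap: 0.699
```

```bash
python3 - <<'E'
from h import *
s=manip.sense();im=manip.snapshot("wrist");cv2.imwrite("pics/w1.png",im)
print(s["tcp_pos"],R.from_quat(s["tool_rot"]).as_matrix().round(3).tolist(),s["finger_gap"],s["t"],s["q"].round(2))
np.save("w1.npy",np.r_[s["tcp_pos"],s["tool_rot"]])
E
```

```text
[0.50805837 0.08799503 0.22768452] [[-1.0, -0.021, 0.001], [-0.021, 1.0, -0.002], [-0.001, -0.002, -1.0]] 0.6987800873338254 1.35 [-0.04  0.39  1.71 -0.    1.05 -1.63]
```

View pics/w1.png

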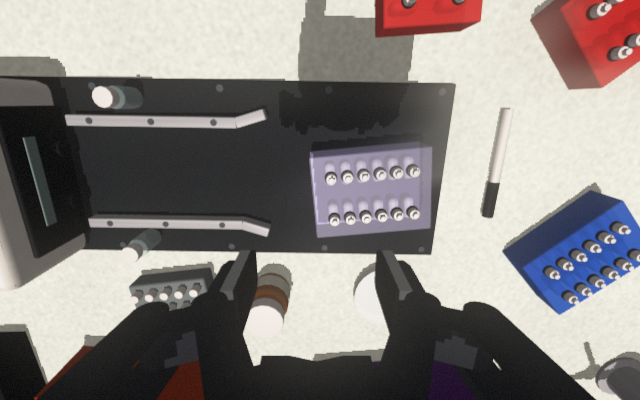

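The wrist view clearly shows the plate (free end at columns 431–455), both rails (rows about 120 and 222) and the block, with its two fitting rows at about (330–415, 170) and (335–413, 216). Next I'll measure the plate edges and the fittings.

```bash
cat > m.py <<'E'
from h import *
def fit(p):
    p=np.array(p,np.float32);vx,vy,x,y=cv2.fitLine(p,cv2.DIST_HUBER,0,.01,.01).ravel();return np.array([vx,vy]),np.array([x,y])
def edge(g,fixed,lo,hi,axis,sign):
    out=[]
    for f in fixed:
        l=(g[lo:hi,f] if axis==0 else g[f,lo:hi]).astype(float)
        i=np.argmax(sign*np.gradient(cv2.GaussianBlur(l[:,None],(1,5),1).ravel()))+lo
        out.append((f,i) if axis==0 else (i,f))
    return out
def fits(im,C,roi):
    x0,y0,x1,y1=roi;g=im[y0:y1,x0:x1];h=cv2.cvtColor(g,cv2.COLOR_BGR2HSV)
    m=((h[...,2]>190)&(h[...,1]<30)).astype(np.uint8)
    n,_,st,ce=cv2.connectedComponentsWithStats(m)
    return [(ce[i]+[x0,y0],st[i,4]) for i in range(1,n) if st[i,4]>=12]
def st2w(S,p): # S=(origin2,xdir)
    o,x=S;y=np.array([-x[1],x[0]]);return o+np.atleast_2d(p)@np.array([x,y])
def w2st(S,p):
    o,x=S;y=np.array([-x[1],x[0]]);return (np.atleast_2d(p)-o)@np.array([x,y]).T
E
python3 - <<'E'
from m import *
im=cv2.imread("pics/w1.png");w=np.load("w1.npy");C=cam("wrist",{"tcp_pos":w[:3],"tool_rot":w[3:]})
g=cv2.cvtColor(im,cv2.COLOR_BGR2GRAY)
top=edge(g,list(range(130,290,4))+list(range(415,450,4)),68,95,0,-1)
bot=edge(g,list(range(180,215,4))+list(range(340,375,3))+list(range(400,428,3)),235,268,0,1)
end=edge(g,range(95,245,5),425,465,1,1)
Ls=[fit(cast(C,p,.01)[:,:2]) for p in(top,bot,end)]
for d,p in Ls: print("line",d.round(4),p.round(4))
(dt,pt),(db,pb),(de,pe)=Ls
print("width",np.cross(dt*np.sign(dt[1]),pb-pt))
x=-(dt*np.sign(dt[1])+db*np.sign(db[1]));x/=np.linalg.norm(x);y=np.array([-x[1],x[0]])
cy=((pt@y)+(pb@y))/2;o=x*(pe@x+.240)+y*cy
print("origin",o,"yaw",np.arctan2(x[1],x[0]),"end vs y",de@x);S=(o,x);np.savez("S.npz",o=o,x=x)
r=edge(g,range(100,225,5),112,135,0,-1);print("railb in",(w2st(S,cast(C,r,.026)[:,:2])*1000).round(1)[::5].tolist())
r=edge(g,range(110,225,5),208,222,0,1);print("raila in",(w2st(S,cast(C,r,.026)[:,:2])*1000).round(1)[::5].tolist())
F=fits(im,C,(310,145,435,238))
for c,a in F: print(c.round(1),a,(w2st(S,cast(C,[c],.07)[:,:2])*1000).round(1))
print("corners px",proj(C,np.c_[st2w(S,[[0,.054],[0,-.054],[-.033,.064],[-.033,-.064]]),[.026]*4]).round(0).tolist())
E
```

```text
line [ 0.0057 -1.    ] [0.4061 0.0117]
line [ 0.0075 -1.    ] [0.6146 0.1042]
line [1.     0.0052] [0.5015 0.238 ]
width -0.20908405
origin [ 0.51074815 -0.00198717] yaw -1.5642005 end vs y 0.0014279974
railb in [[147.5, -53.3], [120.2, -53.7], [93.0, -53.1], [65.7, -53.5], [38.4, -53.9]]
raila in [[157.1, 54.3], [127.3, 55.1], [97.3, 54.6], [67.3, 54.1], [37.3, 53.7]]
[407.9 161.6] 50 [[-179.1  -27.4]]
[376.2 164. ] 52 [[-148.2  -24.5]]
[391.9 162.7] 48 [[-163.5  -26. ]]
[360.6 165.3] 54 [[-132.8  -22.9]]
[329.1 167.8] 60 [[-101.8  -20. ]]
[344.6 166.4] 57 [[-117.1  -21.6]]
[414.5 172.7] 60 [[-186.9  -16.3]]
[380.4 175.8] 73 [[-153.2  -12.6]]
[397.7 174. ] 62 [[-170.2  -14.8]]
[363.7 177.4] 74 [[-136.7  -10.7]]
[347.3 178.6] 80 [[-120.3   -9.3]]
[406.6 175.9] 15 [[-179.3  -13. ]]
[330.6 180.4] 72 [[-103.6   -7.2]]
[390.8 177.6] 12 [[-163.8  -11. ]]
[407.6 202.7] 73 [[-183.3   15.2]]
[392.6 203.9] 68 [[-168.    16.7]]
[362.5 206. ] 64 [[-137.4   19.4]]
[377.6 205. ] 68 [[-152.7   18.1]]
[347.7 207.3] 63 [[-122.1   21.2]]
[332.6 208.5] 62 [[-106.6   22.6]]
[414.4 214.4] 59 [[-191.8   27.8]]
[399.1 216.2] 64 [[-176.   30.]]
[366.2 218.5] 62 [[-142.    33.2]]
[382.3 217.3] 57 [[-158.7   31.6]]
[350.2 220.4] 58 [[-125.4   35.6]]
[334.3 221.9] 55 [[-108.9   37.4]]
corners px [[241.0, 220.0], [235.0, 127.0], [269.0, 228.0], [265.0, 118.0]]<stdin>:10: DeprecationWarning: Arrays of 2-dimensional vectors are deprecated. Use arrays of 3-dimensional vectors instead. (deprecated in NumPy 2.0)
```

Call:
send_rows:
  commands:
    - {"delta_pos":[3.4,2,0],"yaw":-0.014}
    - {"delta_pos":[3.4,2,0],"yaw":0}
    - {"delta_pos":[3.4,2,0],"yaw":0}
    - {"delta_pos":[0,0,-4],"yaw":0}
    - {"delta_pos":[0,0,-4],"yaw":0}
    - {"delta_pos":[0,0,-4],"yaw":0}
    - {"delta_pos":[0,0,-3],"yaw":0}
    - {"delta_pos":[0,0,-1],"yaw":0}
    - {"delta_pos":[0,0,0],"yaw":0}

```text
t: 2.52
tcp_pos: [0.5982, 0.1677, 0.0617]
tool_rot: [-0.011, 1.0, 0.001, -0.007]
force: [-0.8, -0.3, 0.0]
finger_gap: 0.696
```

Call:
send_rows:
  commands:
    - {"delta_pos":[0.6,-1,0],"yaw":0}
    - {"delta_pos":[0.4,-0.7,-0.8],"yaw":-0.006}
    - {"delta_pos":[0,-0.2,-0.8],"yaw":-0.006}
    - {"delta_pos":[0,0,-0.6],"yaw":0}
    - {"delta_pos":[0,0,0],"yaw":0}

```text
t: 3.15
tcp_pos: [0.6115, 0.1473, 0.0421]
tool_rot: [-0.004, 1.0, 0.001, -0.003]
force: [0.8, 0.6, -1.1]
finger_gap: 0.702
```

```bash
cat > st.py <<'E'
from m import *
d=np.load("S.npz");S=(d["o"],d["x"]);s=manip.sense();M=R.from_quat(s["tool_rot"]).as_matrix()
print("t",s["t"],"stage tcp mm",(w2st(S,s["tcp_pos"][:2])*1000).round(1),"z",s["tcp_pos"][2].round(4),"toolx yaw",np.arctan2(M[1,0],M[0,0]).round(4),"tilt",M[:2,2].round(4),"F",s["force"].round(1))
E
python3 st.py
```

```text
t 3.15 stage tcp mm [[-148.6  101.8]] z 0.0421 toolx yaw -3.1327 tilt [-0.0067  0.003 ] F [ 0.8  0.6 -1.1]
```

Call:
send_rows:
  commands:
    - {"delta_pos":[-0.5,0,-0.3],"yaw":-0.002}
    - {"delta_pos":[-0.6,0,-0.2],"yaw":0}
    - {"delta_pos":[-0.6,0,0],"yaw":0}
    - {"delta_pos":[-0.6,0,0],"yaw":0}
    - {"delta_pos":[-0.6,0,0],"yaw":0}
    - {"delta_pos":[-0.4,0,0],"yaw":0}
    - {"delta_pos":[-0.3,0,0],"yaw":0}
    - {"delta_pos":[0,0,0],"yaw":0}

```text
t: 4.15
tcp_pos: [0.5747, 0.1474, 0.0376]
tool_rot: [-0.004, 1.0, 0.001, -0.001]
force: [-0.3, 0.0, 0.0]
finger_gap: 0.698
```

```bash
python3 st.py; python3 - <<'E'
from h import *
s=manip.sense();im=manip.snapshot("wrist");cv2.imwrite("pics/w2.png",im)
np.save("w2.npy",np.r_[s["tcp_pos"],s["tool_rot"]])
E
```

```text
t 4.15 stage tcp mm [[-149.    64.9]] z 0.0376 toolx yaw -3.1336 tilt [-0.0021  0.0027] F [-0.3  0.   0. ]
```

View pics/w2.png

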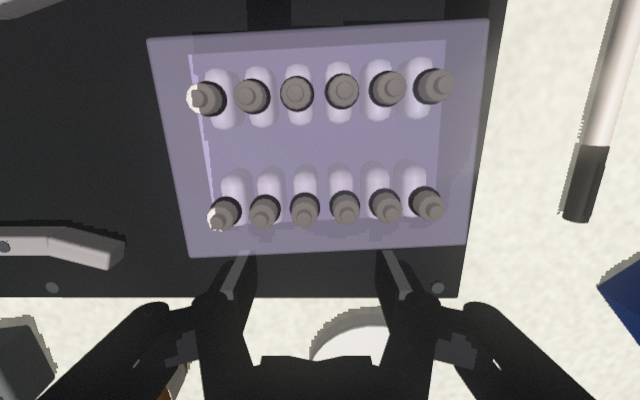

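The block's top face has corners at about (148,40), (488,20), (465,243) and (190,257). Both fingertips, near (245,255) and (388,250), are just short of the wall, with no contact yet.

```bash
cat > blk.py <<'E'
import sys;from m import *
d=np.load("S.npz");S=(d["o"],d["x"])
def corners(tag,pts,z=.054):
    w=np.load(tag+".npy");C=cam("wrist",{"tcp_pos":w[:3],"tool_rot":w[3:]})
    P=w2st(S,cast(C,pts,z)[:,:2])*1000
    print(P.round(1).tolist(),"centre",P.mean(0).round(1))
    e=[P[(i+1)%4]-P[i] for i in range(4)];print("len",[round(float(np.hypot(*v)),1) for v in e],"ang",[round(float(np.arctan2(v[1],v[0])),3) for v in e])
E
python3 -c "
from blk import *
corners('w2',[[148,40],[488,20],[465,243],[190,257]])"
```

```text
[[-86.2, -36.5], [-210.3, -43.3], [-215.3, 45.4], [-90.7, 52.6]] centre [-150.6    4.5]
len [124.3, 88.8, 124.8, 89.2] ang [-3.087, 1.627, 0.058, -1.52]
```

Call:
send_rows:
  commands:
    - {"delta_pos":[-0.3,0,-0.1],"yaw":-0.001}
    - {"delta_pos":[-0.25,0,0],"yaw":0}
    - {"delta_pos":[-0.15,0,0],"yaw":0}
    - {"delta_pos":[0,0,0],"yaw":0}

```text
t: 4.7
tcp_pos: [0.5706, 0.1472, 0.0375]
tool_rot: [-0.004, 1.0, 0.001, 0.002]
force: [2.0, -0.9, 0.6]
finger_gap: 0.704
```

```bash
python3 st.py; python3 - <<'E'
from h import *
s=manip.sense();im=manip.snapshot("wrist");cv2.imwrite("pics/w3.png",im)
np.save("w3.npy",np.r_[s["tcp_pos"],s["tool_rot"]])
E
```

```text
t 4.7 stage tcp mm [[-148.8   60.8]] z 0.0375 toolx yaw -3.134 tilt [0.0047 0.0025] F [ 2.  -0.9  0.6]
```

View pics/w3.png

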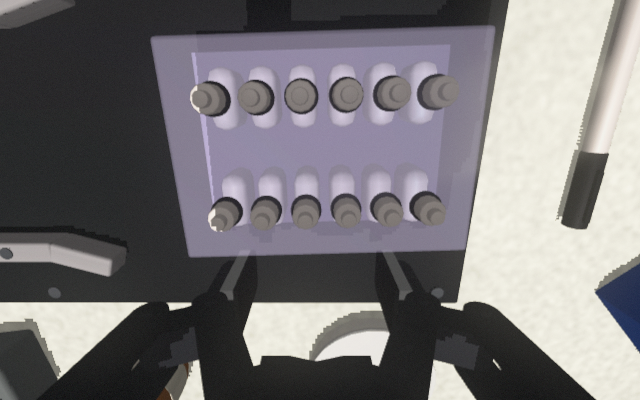

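Picture 5: the block has turned further square. Its top corners are at about (152,38), (494,27), (465,249) and (190,257). I'll automate this measurement.

```bash
cat >> blk.py <<'E'
def auto(tag,z=.054,snap=False):
    if snap:
        s=manip.sense();cv2.imwrite(f"pics/{tag}.png",manip.snapshot("wrist"));np.save(tag+".npy",np.r_[s["tcp_pos"],s["tool_rot"]])
    im=cv2.imread(f"pics/{tag}.png").astype(int);b,g,r=im[...,0],im[...,1],im[...,2]
    m=((b-g>10)&(b>60)&(b-r>3)&(b<200)).astype(np.uint8)
    m=cv2.morphologyEx(m,cv2.MORPH_OPEN,np.ones((3,3)));n,l,st,_=cv2.connectedComponentsWithStats(m)
    k=1+np.argmax(st[1:,4]);cn,_=cv2.findContours((l==k).astype(np.uint8),cv2.RETR_EXTERNAL,cv2.CHAIN_APPROX_NONE)
    h=cv2.convexHull(max(cn,key=cv2.contourArea));q=cv2.approxPolyN(h,4,ensure_convex=True).reshape(-1,2)
    i=np.argmin(q.sum(1));q=np.roll(q,-i,0)
    print("px",q.tolist());corners(tag,q,z);return im,q
E
python3 -c "
from blk import *
auto('w2');auto('w3')"
```

```text
px [[144, 38], [489, 17], [465, 244], [189, 258]]
[[-84.8, -37.1], [-210.5, -44.3], [-215.4, 45.9], [-90.2, 53.1]] centre [-150.2    4.4]
len [125.9, 90.3, 125.4, 90.4] ang [-3.085, 1.625, 0.057, -1.511]
px [[149, 36], [495, 25], [465, 250], [188, 257]]
[[-87.0, -41.9], [-212.7, -45.8], [-215.6, 44.6], [-89.7, 48.3]] centre [-151.2    1.3]
len [125.7, 90.4, 126.0, 90.2] ang [-3.111, 1.604, 0.029, -1.541]
```

Call:
send_rows:
  commands:
    - {"delta_pos":[-0.2,0,0],"yaw":-0.001}
    - {"delta_pos":[-0.15,0,0],"yaw":0}
    - {"delta_pos":[0,0,0],"yaw":0}

```text
t: 5.12
tcp_pos: [0.5672, 0.1471, 0.0376]
tool_rot: [-0.003, 1.0, 0.001, 0.003]
force: [1.7, -0.8, 0.5]
finger_gap: 0.701
```

```bash
python3 st.py; python3 -c "
from blk import *
auto('w4',snap=True)"
```

```text
t 5.125 stage tcp mm [[-148.7   57.4]] z 0.0376 toolx yaw -3.135 tilt [0.0054 0.0023] F [ 1.7 -0.8  0.5]
px [[154, 34], [499, 31], [464, 254], [188, 256]]
[[-88.9, -46.0], [-214.4, -47.1], [-215.4, 43.3], [-89.7, 44.3]] centre [-152.1   -1.4]
len [125.5, 90.4, 125.7, 90.4] ang [-3.133, 1.581, 0.008, -1.563]
```

Call:
send_rows:
  commands:
    - {"delta_pos":[1,0,0],"yaw":0}
    - {"delta_pos":[1.5,0,0],"yaw":0}
    - {"delta_pos":[0,0,3],"yaw":0}
    - {"delta_pos":[0,0,4],"yaw":0}
    - {"delta_pos":[0,1.5,2],"yaw":-0.17}
    - {"delta_pos":[-1.5,2,0],"yaw":-0.17}
    - {"delta_pos":[-1.5,2,0],"yaw":-0.17}
    - {"delta_pos":[-1.5,2,0],"yaw":-0.17}
    - {"delta_pos":[-1.5,1.5,0],"yaw":-0.17}
    - {"delta_pos":[0,0.5,0],"yaw":-0.17}

```text
t: 6.42
tcp_pos: [0.5324, 0.246, 0.1282]
tool_rot: [0.502, 0.865, 0.004, -0.002]
force: [0.0, -0.5, 0.1]
finger_gap: 0.7
```

```bash
python3 st.py
```

```text
t 6.425 stage tcp mm [[-247.9   23.3]] z 0.1282 toolx yaw 2.089 tilt [-0.0006  0.0089] F [ 0.  -0.5  0.1]
```

Call:
send_rows:
  commands:
    - {"delta_pos":[-1,0.6,0],"yaw":-0.17}
    - {"delta_pos":[-1,0.2,0],"yaw":-0.17}
    - {"delta_pos":[-0.3,0,0],"yaw":-0.17}
    - {"delta_pos":[0,0,-2],"yaw":0}
    - {"delta_pos":[0,0,-2.5],"yaw":0}
    - {"delta_pos":[0,0,-2],"yaw":0}
    - {"delta_pos":[0,0,0],"yaw":0}

```text
t: 7.3
tcp_pos: [0.5113, 0.2572, 0.0611]
tool_rot: [0.711, 0.703, 0.003, -0.003]
force: [-0.4, 0.4, 0.4]
finger_gap: 0.702
```

```bash
python3 st.py
```

```text
t 7.3 stage tcp mm [[-259.2    2.3]] z 0.0611 toolx yaw 1.56 tilt [-0.0002  0.0094] F [-0.4  0.4  0.4]
```

Call:
send_rows:
  commands:
    - {"delta_pos":[-0.3,0,-1],"yaw":0.017}
    - {"delta_pos":[0,0,-1],"yaw":0}
    - {"delta_pos":[0,0,-0.5],"yaw":0}
    - {"delta_pos":[0,-0.6,0],"yaw":0}
    - {"delta_pos":[0,-0.6,0],"yaw":0}
    - {"delta_pos":[0,-0.6,0],"yaw":0}
    - {"delta_pos":[0,-0.5,0],"yaw":0}
    - {"delta_pos":[0,-0.5,0],"yaw":0}
    - {"delta_pos":[0,0,0],"yaw":0}

```text
t: 8.43
tcp_pos: [0.5104, 0.2274, 0.0371]
tool_rot: [0.705, 0.709, 0.005, -0.002]
force: [-0.2, 0.1, -0.0]
finger_gap: 0.701
```

```bash
python3 st.py; python3 -c "
from blk import *
auto('w5',snap=True)"
```

```text
t 8.425 stage tcp mm [[-229.4    1.2]] z 0.0371 toolx yaw 1.5772 tilt [0.0037 0.0106] F [-0.2  0.1 -0. ]
px [[257, 260], [374, 258], [395, 365], [236, 365]]
[[-238.3, -26.9], [-239.2, 26.5], [-177.8, 40.9], [-178.1, -41.1]] centre [-2.084e+02 -1.000e-01]
len [53.4, 63.1, 82.0, 61.9] ang [1.588, 0.229, -1.574, 2.91]
```

View pics/w5.png

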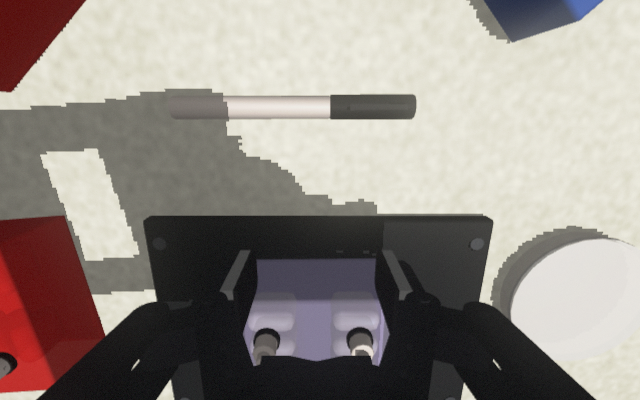

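Picture 6: the fingers straddle the rear wall at (257–374, 260), and the pen is clear at row 105. I'll start the push and check with the fixed cameras before the mouth.

Call:
send_rows:
  commands:
    - {"delta_pos":[-0.1,-0.5,0],"yaw":0}
    - {"delta_pos":[-0.1,-0.6,0],"yaw":0}
    - {"delta_pos":[0,-0.6,0],"yaw":0}
    - {"delta_pos":[0,-0.6,0],"yaw":0}
    - {"delta_pos":[0,-0.6,0],"yaw":0}
    - {"delta_pos":[0,-0.6,0],"yaw":0}
    - {"delta_pos":[0,-0.5,0],"yaw":0}
    - {"delta_pos":[0,-0.3,0],"yaw":0}
    - {"delta_pos":[0,0,0],"yaw":0}

```text
t: 9.6
tcp_pos: [0.5085, 0.1831, 0.0372]
tool_rot: [0.705, 0.709, 0.006, -0.003]
force: [0.6, 2.0, 0.3]
finger_gap: 0.699
```

```bash
python3 st.py; python3 - <<'E'
from blk import *
ims=[]
for n in("scene","side"):
    im=manip.snapshot(n);cv2.imwrite(f"pics/{n}1.png",im);C=cam(n)
    c=proj(C,np.r_[st2w(S,[-.1,0])[0],.03][None])[0].astype(int)
    print(n,c);x,y=c-[90,70];ims.append(cv2.resize(im[y:y+140,x:x+180],None,fx=4,fy=4,interpolation=cv2.INTER_CUBIC)[:, :])
    print("crop origin",x,y)
for i,m in enumerate(ims): cv2.imwrite(f"pics/c{i}.png",m)
E
```

```text
t 9.6 stage tcp mm [[-185.1   -1. ]] z 0.0372 toolx yaw 1.5767 tilt [0.005  0.0128] F [0.6 2.  0.3]
scene [329 221]
crop origin 239 151
side [325 205]
crop origin 235 135
```

View pics/c1.png

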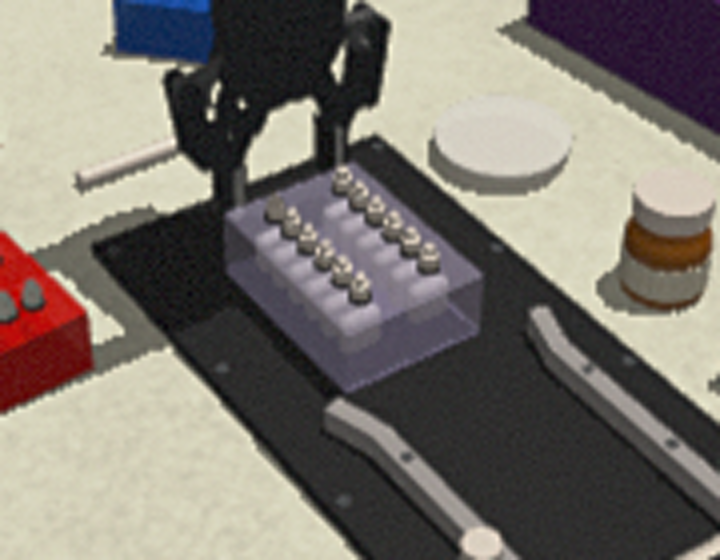

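Picture 7: the block is just before the mouth, with its front-bottom corners at crop (347,390) and (479,332) and the rail flare tips at about (340,401) and (530,313).

```bash
cat > sv.py <<'E'
from blk import *
def sv(n,o,pts,z): 
    p=np.array(pts)/4+np.array(o)-.375+0
    return (w2st(S,cast(cam(n),p,z)[:,:2])*1000).round(1).tolist()
E
python3 - <<'E'
from sv import *
o=(235,135)
print("bottom front",sv("side",o,[[347,390],[479,332]],.01))
print("top front, rear-left, rear-right",sv("side",o,[[350,336],[483,273],[226,214],[352,162]],.054))
print("flare tips (inner -33,-+64)",sv("side",o,[[346,400],[530,313]],.026))
C=cam("side")
for q in ([-.033,-.064,.026],[-.033,.064,.026],[-.24,-.105,.01],[0,-.054,.026],[0,.054,.026]): print(q,(proj(C,np.r_[st2w(S,q[:2])[0],q[2]][None])[0]-o)*4)
im=cv2.imread("pics/side1.png")
F=fits(im,C,(295,170,350,215))
for c,a in F: print(c.round(1),a,(w2st(S,cast(C,[c],.068)[:,:2])*1000).round(1).tolist())
E
```

```text
bottom front [[-50.2, -44.0], [-48.2, 45.1]]
top front, rear-left, rear-right [[-45.3, -45.7], [-47.8, 44.7], [-171.9, -45.8], [-173.5, 42.8]]
flare tips (inner -33,-+64) [[-30.1, -58.4], [-31.2, 67.1]]
[-0.033, -0.064, 0.026] [332.65206927 399.43958221]
[-0.033, 0.064, 0.026] [522.16901462 311.68880861]
[-0.24, -0.105, 0.01] [ 83.36730887 246.13710605]
[0, -0.054, 0.026] [383.7599203  428.47310855]
[0, 0.054, 0.026] [545.3217381  351.20491582]
[347.2 171.7] 23 [[-136.8, 87.6]]
```

```bash
python3 - <<'E'
from sv import *
im=cv2.imread("pics/w4.png");g=cv2.cvtColor(im,cv2.COLOR_BGR2GRAY);w=np.load("w4.npy");C=cam("wrist",{"tcp_pos":w[:3],"tool_rot":w[3:]})
b=edge(g,list(range(72,135,3))+list(range(415,455,3)),285,325,0,1)
e=edge(g,range(60,280,8),440,515,1,1)
print("w4 plate +y edge (105)",(w2st(S,cast(C,b,.01)[:,:2])*1000).round(1)[::4].tolist())
print("w4 end (-240)",(w2st(S,cast(C,e,.01)[:,:2])*1000).round(1)[::5].tolist())
print("w4 px tip",proj(C,np.c_[st2w(S,[[-.033,.064]]),[.026]]).round(1))
# plate -y edge and +y edge in side view
for n,xs in (("side",None),("scene",None)):
    im=cv2.imread(f"pics/{n}1.png");g=cv2.cvtColor(im,cv2.COLOR_BGR2GRAY);C=cam(n)
    for yy in(-.105,.105):
        out=[]
        for x in np.arange(-.22,.15,.02):
            # profile across the edge, in stage y on plane z=.01
            t=np.arange(-.012,.012,.0005);P=st2w(S,np.c_[np.full(len(t),x),yy+t]);p=proj(C,np.c_[P,np.full(len(t),.01)]).astype(np.float32)
            l=cv2.remap(g,p[:,0][None],p[:,1][None],cv2.INTER_LINEAR).ravel().astype(float)
            d=np.gradient(cv2.GaussianBlur(l[:,None],(1,9),2).ravel())*np.sign(yy);i=np.argmax(d)
            if d[i]>3: out.append(round((yy+t[i])*1000,1))
        print(n,yy,np.median(out),out)
E
```

```text
w4 plate +y edge (105) [[11.3, 106.6], [3.5, 106.6], [-4.3, 106.6], [-12.1, 106.6], [-19.9, 106.6], [-27.8, 106.6], [-218.7, 108.4], [-225.0, 96.1], [-234.1, 106.0]]
w4 end (-240) [[-240.0, -40.4], [-239.9, -21.2], [-239.8, -0.5], [-239.7, 21.9], [-239.6, 46.3], [-239.5, 73.0]]
w4 px tip [[111. 260.]]
side -0.105 -106.5 [np.float64(-104.5), np.float64(-105.5), np.float64(-104.0), np.float64(-105.0), np.float64(-105.0), np.float64(-107.0), np.float64(-106.0), np.float64(-106.5), np.float64(-106.0), np.float64(-108.5), np.float64(-107.5), np.float64(-107.0), np.float64(-107.0), np.float64(-106.5), np.float64(-106.5), np.float64(-107.0), np.float64(-106.0), np.float64(-108.5), np.float64(-109.0)]
side 0.105 107.5 [np.float64(108.0), np.float64(107.5), np.float64(108.0), np.float64(108.0), np.float64(107.0), np.float64(107.0), np.float64(108.0), np.float64(108.0), np.float64(107.5), np.float64(107.0), np.float64(107.5), np.float64(107.5), np.float64(108.0), np.float64(108.0), np.float64(107.0), np.float64(107.5), np.float64(106.5), np.float64(108.0), np.float64(107.5)]
scene -0.105 -101.5 [np.float64(-115.0), np.float64(-114.5), np.float64(-114.5), np.float64(-110.5), np.float64(-101.0), np.float64(-101.0), np.float64(-101.0), np.float64(-101.0), np.float64(-101.5), np.float64(-101.0), np.float64(-101.5), np.float64(-101.0), np.float64(-101.5), np.float64(-100.5), np.float64(-101.5), np.float64(-101.5), np.float64(-107.5)]
scene 0.105 110.5 [np.float64(111.0), np.float64(111.0), np.float64(111.0), np.float64(111.0), np.float64(110.5), np.float64(110.5), np.float64(111.0), np.float64(111.0), np.float64(110.5), np.float64(111.0), np.float64(110.5), np.float64(110.5), np.float64(111.0), np.float64(110.0), np.float64(110.5), np.float64(110.5), np.float64(110.5), np.float64(110.0), np.float64(110.0)]
```

View pics/c0.png

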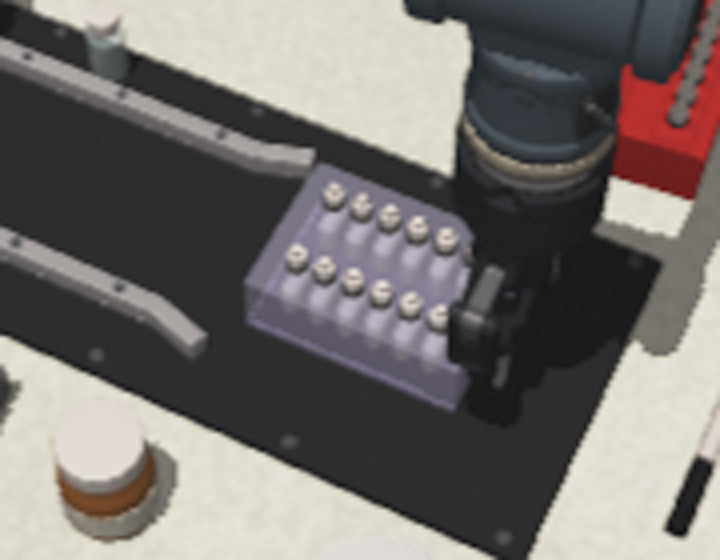

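Picture 8: in the scene view the block's top-front corners are at crop (320,163) and (247,283), with the bottom +y edge running (250,322)–(455,410). The rails lie clear ahead of it.

```bash
python3 - <<'E'
from sv import *
o=(239,151)
print("top front",sv("scene",o,[[320,163],[247,283]],.054))
print("bottom +y edge",sv("scene",o,[[250,322],[455,410]],.01))
print("tips inner",sv("scene",o,[[312,172],[187,348]],.026))
F=fits(cv2.imread("pics/scene1.png"),cam("scene"),(300,190,365,240))
for c,a in F: print(((c-o)*4).round(),a,(w2st(S,cast(cam("scene"),[c],.068)[:,:2])*1000).round(1).tolist())
# rail inner edges along straight part, both views, as profile over stage y at z=.026
for n in("scene","side"):
    g=cv2.cvtColor(cv2.imread(f"pics/{n}1.png"),cv2.COLOR_BGR2GRAY);C=cam(n)
    for yy in(-.06,.06):
        r=[]
        for x in np.arange(.02,.12,.01):
            t=np.arange(-.02,.02,.0005);p=proj(C,np.c_[st2w(S,np.c_[np.full(len(t),x),yy+t]),np.full(len(t),.026)]).astype(np.float32)
            l=cv2.remap(g,p[:,0][None],p[:,1][None],cv2.INTER_LINEAR).ravel().astype(float)
            k=l>110
            if k.any(): r.append([(yy+t[k][0])*1000,(yy+t[k][-1])*1000])
        print(n,yy,"bright band (expect 54..66)",np.median(r,0).round(1))
E
```

```text
top front [[-49.0, -46.5], [-49.5, 43.2]]
bottom +y edge [[-48.7, 41.3], [-174.7, 41.2]]
tips inner [[-38.5, -56.9], [-30.6, 79.6]]
[434. 160.] 28 [[-110.7, -66.7]]
scene -0.06 bright band (expect 54..66) [-62.5 -49.5]
scene 0.06 bright band (expect 54..66) [57.3 70. ]
side -0.06 bright band (expect 54..66) [-62.5 -51.5]
side 0.06 bright band (expect 54..66) [57.5 68.5]
```

The three views put the block about 3–5 mm to the −y side of the lane relative to the rails. I'll nudge it back from the −y side while it is still on the free plate.

Call:
send_rows:
  commands:
    - {"delta_pos":[0,1,0],"yaw":0}
    - {"delta_pos":[0,1.2,0],"yaw":0}
    - {"delta_pos":[0,0.5,3],"yaw":0}
    - {"delta_pos":[0,0,4],"yaw":0}
    - {"delta_pos":[0,0,2],"yaw":-0.17}
    - {"delta_pos":[-1.5,-1.5,0],"yaw":-0.17}
    - {"delta_pos":[-1.5,-1.5,0],"yaw":-0.17}
    - {"delta_pos":[-1.5,-1.5,0],"yaw":-0.17}
    - {"delta_pos":[-1.5,-1.5,0],"yaw":-0.17}
    - {"delta_pos":[-1.5,-1.5,0],"yaw":-0.17}

```text
t: 10.95
tcp_pos: [0.432, 0.1417, 0.1307]
tool_rot: [0.964, 0.264, 0.008, 0.002]
force: [0.1, -0.2, -0.2]
finger_gap: 0.701
```

```bash
python3 st.py
```

```text
t 10.95 stage tcp mm [[-144.2  -77.8]] z 0.1307 toolx yaw 0.5347 tilt [0.017  0.0013] F [ 0.1 -0.2 -0.2]
```

Call:
send_rows:
  commands:
    - {"delta_pos":[-0.7,-1.2,0],"yaw":-0.17}
    - {"delta_pos":[-0.7,-1.2,0],"yaw":-0.17}
    - {"delta_pos":[0,-0.8,0],"yaw":-0.17}
    - {"delta_pos":[0,0,-2],"yaw":0}
    - {"delta_pos":[0,0,-2],"yaw":0}
    - {"delta_pos":[0,0,-1],"yaw":0}
    - {"delta_pos":[0,0,0],"yaw":0}

```text
t: 11.82
tcp_pos: [0.4169, 0.1122, 0.0807]
tool_rot: [1.0, 0.006, 0.009, 0.004]
force: [-0.0, 0.7, -0.0]
finger_gap: 0.699
```

```bash
python3 st.py
```

```text
t 11.825 stage tcp mm [[-114.8  -93.1]] z 0.0807 toolx yaw 0.0118 tilt [ 0.0174 -0.0081] F [-0.   0.7 -0. ]
```

Call:
send_rows:
  commands:
    - {"delta_pos":[0,0,-1.5],"yaw":-0.005}
    - {"delta_pos":[0,0,-1.5],"yaw":0}
    - {"delta_pos":[0,0,-1.1],"yaw":0}
    - {"delta_pos":[0.6,0,0],"yaw":0}
    - {"delta_pos":[0.6,0,0],"yaw":0}
    - {"delta_pos":[0.6,0,0],"yaw":0}
    - {"delta_pos":[0.3,0,0],"yaw":0}
    - {"delta_pos":[0,0,0],"yaw":0}

```text
t: 12.82
tcp_pos: [0.4434, 0.1132, 0.0419]
tool_rot: [1.0, 0.004, 0.013, 0.004]
force: [-0.5, -0.2, 0.8]
finger_gap: 0.696
```

```bash
python3 st.py; python3 -c "
from blk import *
auto('w6',snap=True)
C=cam('wrist');print('tip px',proj(C,np.c_[st2w(S,[[-.033,-.064],[-.033,.064],[0,-.054],[0,.054]]),[.026]*4]).round(1).tolist())"
```

```text
t 12.825 stage tcp mm [[-115.6  -66.6]] z 0.0419 toolx yaw 0.0085 tilt [ 0.0268 -0.0082] F [-0.5 -0.2  0.8]
px [[166, 16], [496, 17], [463, 236], [192, 236]]
[[-171.9, 41.5], [-46.0, 41.8], [-46.2, -48.7], [-172.0, -48.5]] centre [-109.    -3.5]
len [125.9, 90.4, 125.8, 90.0] ang [0.002, -1.573, 3.14, 1.569]
tip px [[459.5, 241.3], [497.7, -21.2], [520.6, 224.7], [565.3, 4.6]]
```

View pics/w6.png

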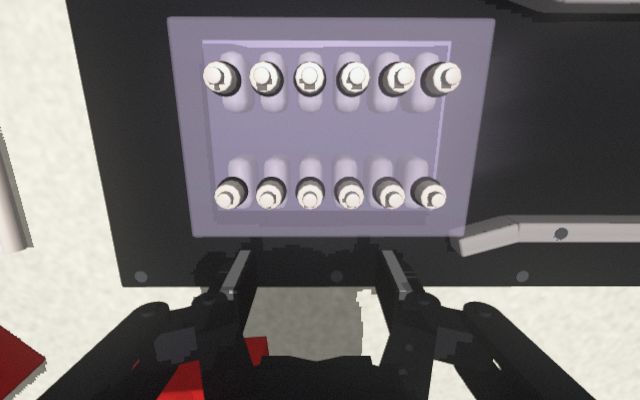

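Picture 9: the block is square to the view, with top-face corners at (166,16), (496,17), (463,236) and (192,236). Both rails are visible on the right, at rows about 12 and 217, so I can measure the lane centre in this same view.

```bash
python3 - <<'E'
from blk import *
w=np.load("w6.npy");C=cam("wrist",{"tcp_pos":w[:3],"tool_rot":w[3:]});im=cv2.imread("pics/w6.png");g=cv2.cvtColor(im,cv2.COLOR_BGR2GRAY)
for c in(560,600,630): print(c,"b",g[208:248:2,c].tolist(),"a",g[0:24,c].tolist())
e=edge(g,range(440,640,12),275,297,0,1);print("plate -105:",(w2st(S,cast(C,e,.01)[:,:2])*1000).round(1)[::4].tolist())
for z in(.01,.026):
    print(z,"b",(w2st(S,cast(C,edge(g,range(540,640,12),205,226,0,1),z)[:,:2])*1000).round(1)[::3].tolist(),"a",(w2st(S,cast(C,edge(g,range(560,640,12),4,24,0,-1),z)[:,:2])*1000).round(1)[::3].tolist())
E
```

```text
560 b [48, 47, 45, 57, 92, 93, 96, 108, 169, 177, 101, 85, 85, 86, 86, 90, 140, 93, 53, 52] a [126, 106, 83, 68, 69, 73, 73, 69, 69, 70, 69, 69, 63, 48, 40, 43, 42, 40, 42, 44, 40, 42, 46, 49]
600 b [46, 45, 46, 56, 91, 93, 94, 106, 167, 178, 173, 174, 175, 173, 173, 173, 172, 92, 51, 51] a [157, 143, 122, 99, 78, 73, 73, 70, 73, 71, 69, 70, 66, 47, 41, 38, 39, 36, 38, 39, 31, 41, 48, 47]
630 b [45, 45, 43, 51, 88, 92, 94, 86, 164, 178, 174, 175, 175, 171, 173, 174, 174, 92, 47, 49] a [162, 147, 121, 88, 72, 69, 68, 72, 70, 68, 69, 70, 64, 49, 33, 34, 33, 31, 31, 32, 33, 40, 48, 47]
plate -105: [[-33.2, -102.4], [-1.7, -102.5], [30.0, -102.6], [61.7, -102.8], [93.5, -102.9]]
0.01 b [[23.4, -58.7], [45.7, -58.7], [68.1, -58.8]] a [[9.7, 55.7], [28.2, 55.8], [46.8, 55.4]]
0.026 b [[10.7, -52.7], [31.0, -52.8], [51.3, -52.8]] a [[-1.7, 51.3], [15.1, 51.4], [32.0, 51.0]]
```

Call:
send_rows:
  commands:
    - {"delta_pos":[0.3,0,-0.3],"yaw":-0.002}
    - {"delta_pos":[0.3,0,-0.2],"yaw":0}
    - {"delta_pos":[0.2,0,0],"yaw":0}
    - {"delta_pos":[0.15,0,0],"yaw":0}
    - {"delta_pos":[0,0,0],"yaw":0}

```text
t: 13.5
tcp_pos: [0.4505, 0.1132, 0.0362]
tool_rot: [1.0, 0.003, 0.01, 0.004]
force: [-1.0, 0.2, 0.3]
finger_gap: 0.697
```

```bash
python3 st.py; cat > lane.py <<'E'
from blk import *
import sys
tag=sys.argv[1];auto(tag,snap=True)
w=np.load(tag+".npy");C=cam("wrist",{"tcp_pos":w[:3],"tool_rot":w[3:]});im=cv2.imread(f"pics/{tag}.png");g=cv2.cvtColor(im,cv2.COLOR_BGR2GRAY)
def prof(y0,y1,z,sg,xs=np.arange(.005,.06,.005)):
    r=[]
    for x in xs:
        t=np.arange(y0,y1,.0003);p=proj(C,np.c_[st2w(S,np.c_[np.full(len(t),x),t]),np.full(len(t),z)]).astype(np.float32)
        if p.min()<0 or p[:,0].max()>639: continue
        d=np.gradient(cv2.GaussianBlur(cv2.remap(g,p[:,0][None],p[:,1][None],1).ravel().astype(float)[:,None],(1,9),2).ravel())*sg;r.append(t[np.argmax(d)]*1000)
    return np.median(r).round(2) if r else None
print("a base",prof(.05,.061,.01,1),"b base",prof(-.0568,-.05,.01,-1),"b top",prof(-.057,-.048,.026,-1),"plate",prof(-.112,-.095,.01,-1))
E
python3 lane.py w7
```

```text
t 13.5 stage tcp mm [[-115.6  -59.4]] z 0.0362 toolx yaw 0.0064 tilt [ 0.021  -0.0083] F [-1.   0.2  0.3]
px [[160, 34], [502, 34], [467, 256], [189, 256]]
[[-172.0, 41.4], [-46.0, 41.7], [-46.1, -49.0], [-171.9, -48.4]] centre [-109.    -3.6]
len [126.0, 90.6, 125.9, 89.8] ang [0.002, -1.572, 3.137, 1.571]
a base 59.6 b base -53.2 b top -52.5 plate -102.7
```

Call:
send_rows:
  commands:
    - {"delta_pos":[0.25,0,0],"yaw":0}
    - {"delta_pos":[0.25,0,0],"yaw":0}
    - {"delta_pos":[0.1,0,0],"yaw":0}
    - {"delta_pos":[0,0,0],"yaw":0}

```text
t: 14.05
tcp_pos: [0.4506, 0.1132, 0.0361]
tool_rot: [1.0, 0.003, 0.004, 0.004]
force: [-2.8, -0.2, 1.2]
finger_gap: 0.699
```

```bash
python3 st.py; python3 lane.py w8
```

```text
t 14.05 stage tcp mm [[-115.6  -59.4]] z 0.0361 toolx yaw 0.0065 tilt [ 0.0085 -0.0086] F [-2.8 -0.2  1.2]
px [[158, 33], [504, 33], [467, 256], [189, 258]]
[[-172.0, 41.6], [-46.1, 41.9], [-46.2, -48.6], [-171.9, -49.0]] centre [-109.1   -3.5]
len [126.0, 90.5, 125.7, 90.7] ang [0.002, -1.572, -3.138, 1.572]
a base 59.3 b base -53.2 b top -52.5 plate -102.4
```

Call:
send_rows:
  commands:
    - {"delta_pos":[0.45,0,0],"yaw":0}
    - {"delta_pos":[0.35,0,0],"yaw":0}
    - {"delta_pos":[0,0,0],"yaw":0}

```text
t: 14.48
tcp_pos: [0.4527, 0.1133, 0.0359]
tool_rot: [1.0, 0.003, -0.002, 0.004]
force: [-0.9, -0.3, 1.6]
finger_gap: 0.705
```

```bash
python3 st.py; python3 lane.py w9
```

```text
t 14.475 stage tcp mm [[-115.7  -57.3]] z 0.0359 toolx yaw 0.0065 tilt [-0.0045 -0.0089] F [-0.9 -0.3  1.6]
px [[156, 32], [506, 33], [467, 257], [189, 257]]
[[-172.1, 44.0], [-46.2, 44.0], [-46.4, -46.6], [-171.8, -46.0]] centre [-109.1   -1.1]
len [125.8, 90.6, 125.4, 90.0] ang [-0.0, -1.572, 3.137, 1.574]
a base 59.0 b base -53.5 b top -52.5 plate -102.4
```

Call:
send_rows:
  commands:
    - {"delta_pos":[0.45,0,0],"yaw":0}
    - {"delta_pos":[0.35,0,0],"yaw":0}
    - {"delta_pos":[0,0,0],"yaw":0}

```text
t: 14.9
tcp_pos: [0.4552, 0.1134, 0.0358]
tool_rot: [1.0, 0.003, -0.008, 0.004]
force: [-2.0, 0.3, 0.7]
finger_gap: 0.701
```

```bash
python3 st.py; python3 lane.py w10
```

```text
t 14.9 stage tcp mm [[-115.7  -54.8]] z 0.0358 toolx yaw 0.0066 tilt [-0.0168 -0.0091] F [-2.   0.3  0.7]
px [[154, 32], [508, 32], [468, 257], [188, 258]]
[[-172.2, 46.5], [-46.4, 46.8], [-46.2, -43.6], [-172.2, -43.6]] centre [-109.2    1.5]
len [125.8, 90.5, 126.1, 90.1] ang [0.003, -1.568, 3.141, 1.571]
a base 58.7 b base -53.5 b top -52.5 plate -102.4
```

Call:
send_rows:
  commands:
    - {"delta_pos":[-1,0,0],"yaw":0}
    - {"delta_pos":[-1.2,0,0],"yaw":0}
    - {"delta_pos":[0,0,3],"yaw":0}
    - {"delta_pos":[0,0,4],"yaw":0}
    - {"delta_pos":[0,1,2],"yaw":0.17}
    - {"delta_pos":[1,1.8,0],"yaw":0.17}
    - {"delta_pos":[1.5,1.8,0],"yaw":0.17}
    - {"delta_pos":[1.5,1.8,0],"yaw":0.17}
    - {"delta_pos":[1.5,1.8,0],"yaw":0.17}
    - {"delta_pos":[1,1,0],"yaw":0.17}

```text
t: 16.2
tcp_pos: [0.5024, 0.2078, 0.1288]
tool_rot: [0.863, 0.505, 0.004, 0.006]
force: [0.2, -0.2, -0.4]
finger_gap: 0.7
```

```bash
python3 st.py
```

```text
t 16.2 stage tcp mm [[-209.9   -6.9]] z 0.1288 toolx yaw 1.0587 tilt [ 0.0137 -0.0066] F [ 0.2 -0.2 -0.4]
```

Need yaw +0.519, y +8 mm, and x about −8 mm for extra clearance.

Call:
send_rows:
  commands:
    - {"delta_pos":[0.3,0.4,0],"yaw":0.17}
    - {"delta_pos":[0.2,0.4,0],"yaw":0.17}
    - {"delta_pos":[0.2,0,0],"yaw":0.17}
    - {"delta_pos":[0,0,-2],"yaw":0}
    - {"delta_pos":[0,0,-2.5],"yaw":0}
    - {"delta_pos":[0,0,-1],"yaw":0}
    - {"delta_pos":[0,0,0],"yaw":0}

```text
t: 17.08
tcp_pos: [0.5114, 0.2176, 0.0723]
tool_rot: [0.7, 0.714, 0.011, 0.008]
force: [0.5, 0.3, -0.6]
finger_gap: 0.702
```

```bash
python3 st.py
```

```text
t 17.075 stage tcp mm [[-219.6    2.1]] z 0.0723 toolx yaw 1.5893 tilt [0.0262 0.0046] F [ 0.5  0.3 -0.6]
```

Call:
send_rows:
  commands:
    - {"delta_pos":[-0.1,0,-1.2],"yaw":-0.012}
    - {"delta_pos":[0,0,-1.2],"yaw":0}
    - {"delta_pos":[0,0,-1],"yaw":0}
    - {"delta_pos":[0,-0.6,0],"yaw":0}
    - {"delta_pos":[0,-0.6,0],"yaw":0}
    - {"delta_pos":[0,-0.6,0],"yaw":0}
    - {"delta_pos":[0,-0.6,0],"yaw":0}
    - {"delta_pos":[0,-0.5,0],"yaw":0}
    - {"delta_pos":[0,0,0],"yaw":0}

```text
t: 18.2
tcp_pos: [0.5122, 0.1863, 0.0382]
tool_rot: [0.705, 0.709, 0.013, 0.009]
force: [0.4, -0.7, -0.2]
finger_gap: 0.702
```

```bash
python3 st.py
```

```text
t 18.2 stage tcp mm [[-188.3    2.7]] z 0.0382 toolx yaw 1.5757 tilt [0.0313 0.0051] F [ 0.4 -0.7 -0.2]
```

Call:
send_rows:
  commands:
    - {"delta_pos":[0,-0.7,0],"yaw":0.002}
    - {"delta_pos":[0,-0.7,0],"yaw":0}
    - {"delta_pos":[0.01,-0.7,0],"yaw":0}
    - {"delta_pos":[0,-0.7,0],"yaw":0}
    - {"delta_pos":[0.01,-0.7,0],"yaw":0}
    - {"delta_pos":[0,-0.7,0],"yaw":0}
    - {"delta_pos":[0.01,-0.7,0],"yaw":0}
    - {"delta_pos":[0,-0.5,0],"yaw":0}
    - {"delta_pos":[0,0,0],"yaw":0}

```text
t: 19.32
tcp_pos: [0.5125, 0.1297, 0.0383]
tool_rot: [0.705, 0.709, 0.014, 0.009]
force: [0.3, 2.4, 0.1]
finger_gap: 0.702
```

```bash
python3 st.py; python3 - <<'E'
from blk import *
o=[];
for n,z0 in(("side",.0),("scene",.0)):
    im=manip.snapshot(n);cv2.imwrite(f"pics/{n}2.png",im);c=proj(cam(n),np.r_[st2w(S,[-.02,0])[0],.03][None])[0].astype(int)
    x,y=c-[65,70];print(n,"crop origin",x,y);o.append(cv2.resize(im[y:y+140,x:x+130],None,fx=3,fy=3,interpolation=cv2.INTER_CUBIC))
cv2.imwrite("pics/c2.png",np.hstack(o))
E
```

```text
t 19.325 stage tcp mm [[-131.7    2.6]] z 0.0383 toolx yaw 1.577 tilt [0.0318 0.0069] F [0.3 2.4 0.1]
side crop origin 281 155
scene crop origin 233 137
```

View pics/c2.png

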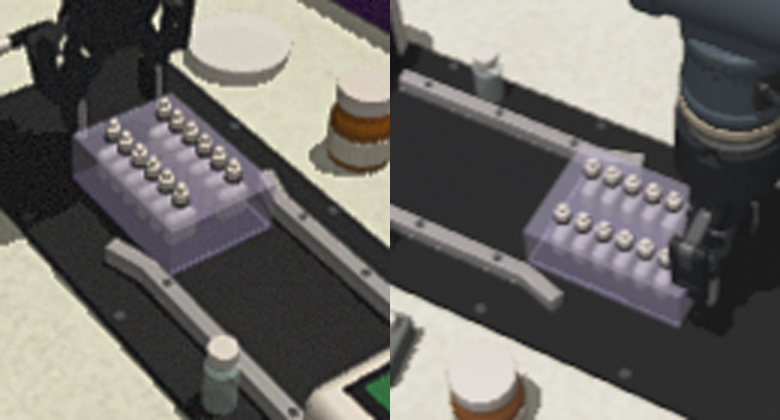

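Picture 10: the front of the block is entering the mouth with a visible gap on both sides. In the side crop its front-bottom corners are at (173,272) and (268,226).

```bash
python3 - <<'E'
from blk import *
def f(n,o,pts,z): return (w2st(S,cast(cam(n),np.array(pts)/3+np.array(o)-.33,z)[:,:2])*1000).round(1).tolist()
print("side bottom front",f("side",(281,155),[[173,272],[268,226]],.01),"top front",f("side",(281,155),[[175,232],[275,181]],.054),"top rear",f("side",(281,155),[[73,136],[165,95]],.054))
o=(233-130,137)
print("scene bottom front+y",f("scene",o,[[527,258],[683,324]],.01),"top front",f("scene",o,[[578,148],[524,232]],.054))
E
```

```text
side bottom front [[3.5, -36.9], [3.7, 48.8]] top front [[8.1, -40.1], [4.8, 50.2]] top rear [[-117.9, -42.4], [-120.6, 43.3]]
scene bottom front+y [[8.2, 44.5], [-122.6, 43.5]] top front [[5.5, -36.4], [4.6, 48.7]]
```

```bash
cat > rear.py <<'E'
from blk import *
import sys
tag=sys.argv[1]
if tag!="w5":
    s=manip.sense();cv2.imwrite(f"pics/{tag}.png",manip.snapshot("wrist"));np.save(tag+".npy",np.r_[s["tcp_pos"],s["tool_rot"]])
w=np.load(tag+".npy");C=cam("wrist",{"tcp_pos":w[:3],"tool_rot":w[3:]});im=cv2.imread(f"pics/{tag}.png").astype(int)
m=(im[...,0]-im[...,1]).clip(0,255).astype(np.uint8);print("col320",m[245:300:3,320].tolist())
e=edge(m,range(268,366,4),235,300,0,1);e=[p for p in e]
for z in(.01,.054):
    P=w2st(S,cast(C,e,z)[:,:2])*1000;d,p=fit(P);print(z,"line x",p.round(1),"yaw",round(float(-d[0]/d[1]),4))
print(e[::6])
E
python3 rear.py w5; python3 rear.py w11
```

```text
col320 [1, 0, 0, 0, 2, 14, 15, 16, 16, 17, 14, 16, 16, 16, 15, 17, 16, 17, 18]
0.01 line x [-215.8    3.7] yaw 0.0133
0.054 line x [-239.1    2.6] yaw 0.0133
[(268, np.int64(259)), (292, np.int64(259)), (316, np.int64(258)), (340, np.int64(258)), (364, np.int64(258))]
col320 [5, 2, 2, 4, 13, 16, 16, 17, 17, 16, 17, 16, 19, 18, 17, 18, 17, 19, 25]
0.01 line x [-119.2    6.1] yaw 0.003
0.054 line x [-142.3    3.7] yaw 0.003
[(268, np.int64(257)), (292, np.int64(256)), (316, np.int64(256)), (340, np.int64(256)), (364, np.int64(255))]
```

Call:
send_rows:
  commands:
    - {"delta_pos":[-0.03,-0.6,0],"yaw":-0.004}
    - {"delta_pos":[-0.03,-0.6,0],"yaw":0}
    - {"delta_pos":[-0.03,-0.6,0],"yaw":0}
    - {"delta_pos":[-0.03,-0.6,0],"yaw":0}
    - {"delta_pos":[-0.03,-0.6,0],"yaw":0}
    - {"delta_pos":[-0.03,-0.6,0],"yaw":0}
    - {"delta_pos":[0,-0.6,0],"yaw":0}
    - {"delta_pos":[0,-0.5,0],"yaw":0}
    - {"delta_pos":[0,0,0],"yaw":0}

```text
t: 20.6
tcp_pos: [0.5103, 0.0802, 0.0384]
tool_rot: [0.706, 0.708, 0.014, 0.009]
force: [0.6, 1.5, 0.8]
finger_gap: 0.701
```

```bash
python3 st.py; python3 rear.py w12; python3 - <<'E'
from blk import *
o=[];
for n in("side","scene"):
    im=manip.snapshot(n);cv2.imwrite(f"pics/{n}3.png",im);c=proj(cam(n),np.r_[st2w(S,[.05,0])[0],.03][None])[0].astype(int)
    x,y=c-[50,50];print(n,"crop origin",x,y);o.append(cv2.resize(im[y:y+100,x:x+100],None,fx=4,fy=4,interpolation=cv2.INTER_CUBIC))
cv2.imwrite("pics/c3.png",np.hstack(o))
E
```

```text
t 20.6 stage tcp mm [[-82.2   0.1]] z 0.0384 toolx yaw 1.5734 tilt [0.0317 0.0072] F [0.6 1.5 0.8]
col320 [0, 7, 1, 5, 17, 17, 17, 18, 16, 18, 18, 17, 18, 15, 18, 17, 17, 19, 26]
0.01 line x [-69.7   0.3] yaw -0.0046
0.054 line x [-92.7  -1.1] yaw -0.0046
[(268, np.int64(256)), (292, np.int64(256)), (316, np.int64(256)), (340, np.int64(255)), (364, np.int64(254))]
side crop origin 316 194
scene crop origin 221 146
```

View pics/c3.png

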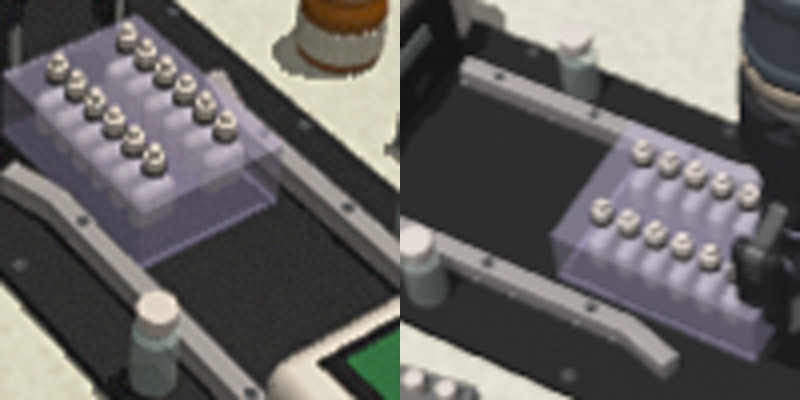

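Picture 11: the block's front third is in the lane and clear of both rails. In the side crop its front-bottom corners are at about (145,266) and (276,199). I'll compare it with the rails numerically in the same views.

```bash
python3 - <<'E'
from blk import *
def f(n,o,pts,z): return (w2st(S,cast(cam(n),np.array(pts)/4+np.array(o)-.375,z)[:,:2])*1000).round(1).tolist()
o=(316,194)
print("side bottom front",f("side",o,[[145,266],[276,199]],.01),"top front",f("side",o,[[147,212],[283,148]],.054),"rear top",f("side",o,[[3,70],[132,14]],.054))
o=(221-100,146)
print("scene bottom",f("scene",o,[[557,273],[755,358]],.01),"top front",f("scene",o,[[627,125],[552,238]],.054))
# +y block bottom edge / rail profile at z=.01 in the side view
for n in("side","scene"):
    C=cam(n);im=cv2.imread(f"pics/{n}3.png").astype(int)
    for z,x,lim in((.026,.07,(-.075,-.04)),(.026,.07,(.04,.075)),(.054,.02,(-.055,-.035)),(.054,.02,(.035,.055))):
        t=np.arange(*lim,.001);p=proj(C,np.c_[st2w(S,np.c_[np.full(len(t),x),t]),np.full(len(t),z)]).astype(np.float32)
        a=cv2.remap(im.astype(np.uint8),p[:,0][None],p[:,1][None],1)[0].astype(int);print(n,z,lim,"g",a[:,1].tolist() if z<.05 else (a[:,0]-a[:,1]).tolist())
E
```

```text
side bottom front [[53.6, -38.8], [53.6, 48.6]] top front [[57.0, -42.7], [58.9, 43.4]] rear top [[-72.3, -42.4], [-72.2, 44.4]]
scene bottom [[58.1, 42.5], [-70.1, 42.4]] top front [[55.4, -41.2], [53.4, 46.6]]
side 0.026 (-0.075, -0.04) g [37, 30, 33, 38, 47, 62, 74, 76, 77, 75, 73, 79, 101, 126, 145, 155, 158, 158, 156, 156, 156, 156, 148, 132, 103, 75, 55, 48, 42, 43, 45, 45, 46, 47, 47]
side 0.026 (0.04, 0.075) g [46, 44, 40, 35, 32, 34, 46, 59, 68, 73, 77, 77, 75, 72, 72, 74, 85, 105, 129, 145, 155, 161, 161, 160, 160, 160, 160, 155, 135, 110, 86, 64, 48, 42, 42]
side 0.054 (-0.055, -0.035) g [14, 14, 13, 11, 9, 9, 9, 8, 9, 10, 11, 12, 13, 13, 14, 15, 14, 14, 15, 14]
side 0.054 (0.035, 0.055) g [-3, -3, -3, -1, 2, 5, 11, 14, 13, 11, 7, 4, 1, -1, -2, -2, -1, 0, 1, 1]
scene 0.026 (-0.075, -0.04) g [46, 46, 46, 46, 46, 45, 45, 45, 46, 46, 52, 83, 113, 142, 157, 161, 163, 165, 164, 164, 165, 162, 153, 139, 125, 118, 111, 103, 101, 100, 99, 95, 86, 72, 62]
scene 0.026 (0.04, 0.075) g [46, 46, 46, 46, 46, 46, 46, 46, 46, 46, 46, 47, 46, 46, 45, 56, 82, 112, 142, 154, 162, 165, 165, 165, 165, 166, 167, 163, 145, 127, 114, 106, 100, 97, 90]
scene 0.054 (-0.055, -0.035) g [1, 1, 0, 0, 0, 1, 1, 1, 4, 7, 10, 13, 14, 16, 16, 15, 15, 14, 13, 8]
scene 0.054 (0.035, 0.055) g [13, 13, 14, 13, 14, 14, 13, 13, 14, 13, 13, 12, 11, 11, 11, 12, 13, 13, 15, 16]
```

Call:
send_rows:
  commands:
    - {"delta_pos":[0,-0.65,0],"yaw":0.003}
    - {"delta_pos":[0.01,-0.65,0],"yaw":0}
    - {"delta_pos":[0,-0.65,0],"yaw":0}
    - {"delta_pos":[0.01,-0.65,0],"yaw":0}
    - {"delta_pos":[0,-0.65,0],"yaw":0}
    - {"delta_pos":[0.01,-0.65,0],"yaw":0}
    - {"delta_pos":[0,-0.65,0],"yaw":0}
    - {"delta_pos":[0.01,-0.65,0],"yaw":0}
    - {"delta_pos":[0,-0.65,0],"yaw":0}
    - {"delta_pos":[0,0,0],"yaw":0}

```text
t: 22.0
tcp_pos: [0.5103, 0.0182, 0.0384]
tool_rot: [0.705, 0.709, 0.014, 0.008]
force: [-0.3, 1.6, 0.4]
finger_gap: 0.701
```

```bash
python3 st.py; python3 rear.py w13|tail -3
```

```text
t 22.0 stage tcp mm [[-20.2  -0.3]] z 0.0384 toolx yaw 1.5771 tilt [0.031  0.0077] F [-0.3  1.6  0.4]
0.01 line x [-7.8 -1.4] yaw -0.0009
0.054 line x [-30.7  -2.5] yaw -0.0009
[(268, np.int64(256)), (292, np.int64(256)), (316, np.int64(255)), (340, np.int64(255)), (364, np.int64(255))]
```

Call:
send_rows:
  commands:
    - {"delta_pos":[0.01,-0.65,0],"yaw":0}
    - {"delta_pos":[0,-0.65,0],"yaw":0}
    - {"delta_pos":[0.01,-0.65,0],"yaw":0}
    - {"delta_pos":[0,-0.65,0],"yaw":0}
    - {"delta_pos":[0.01,-0.65,0],"yaw":0}
    - {"delta_pos":[0,-0.65,0],"yaw":0}
    - {"delta_pos":[0.01,-0.65,0],"yaw":0}
    - {"delta_pos":[0,-0.65,0],"yaw":0}
    - {"delta_pos":[0,0,0],"yaw":0}

```text
t: 23.18
tcp_pos: [0.5102, -0.037, 0.0383]
tool_rot: [0.705, 0.709, 0.013, 0.008]
force: [-0.6, 0.2, -0.2]
finger_gap: 0.701
```

```bash
python3 st.py; python3 rear.py w14|tail -3
```

```text
t 23.175 stage tcp mm [[35.  -0.8]] z 0.0383 toolx yaw 1.5776 tilt [0.0302 0.008 ] F [-0.6  0.2 -0.2]
0.01 line x [47.5  2.6] yaw 0.0001
0.054 line x [24.5  0.3] yaw 0.0001
[(268, np.int64(256)), (292, np.int64(256)), (316, np.int64(256)), (340, np.int64(255)), (364, np.int64(255))]
```

Call:
send_rows:
  commands:
    - {"delta_pos":[0,-0.5,0],"yaw":0}
    - {"delta_pos":[0,-0.5,0],"yaw":0}
    - {"delta_pos":[0,-0.5,0],"yaw":0}

```text
t: 23.6
tcp_pos: [0.5098, -0.0513, 0.0384]
tool_rot: [0.705, 0.709, 0.014, 0.007]
force: [5.7, 23.0, 3.1]
finger_gap: 0.697
```

Call:
send_rows:
  commands:
    - {"delta_pos":[0,-0.4,0],"yaw":0}
    - {"delta_pos":[0,-0.4,0],"yaw":0}

```text
t: 23.85
tcp_pos: [0.5101, -0.0513, 0.0386]
tool_rot: [0.707, 0.707, 0.018, 0.003]
force: [6.5, 23.4, 2.7]
finger_gap: 0.703
```

```bash
python3 st.py; python3 rear.py w15|tail -3
```

```text
t 23.85 stage tcp mm [[49.3 -1. ]] z 0.0386 toolx yaw 1.5723 tilt [0.0296 0.0218] F [ 6.5 23.4  2.7]
0.01 line x [61.4  0.3] yaw -0.0047
0.054 line x [39.2 -1.3] yaw -0.0047
[(268, np.int64(256)), (292, np.int64(257)), (316, np.int64(256)), (340, np.int64(256)), (364, np.int64(255))]
```

Call:
send_rows:
  commands:
    - {"delta_pos":[0,-0.6,0],"yaw":0.005}
    - {"delta_pos":[0,-0.6,0],"yaw":0.004}

```text
t: 24.15
tcp_pos: [0.5099, -0.0512, 0.0388]
tool_rot: [0.706, 0.708, 0.024, -0.004]
force: [9.3, 31.3, 2.2]
finger_gap: 0.702
```

```bash
python3 st.py; python3 rear.py w16|tail -3
```

```text
t 24.15 stage tcp mm [[49.2 -1.2]] z 0.0388 toolx yaw 1.5752 tilt [0.028  0.0392] F [ 9.3 31.3  2.2]
0.01 line x [61.5 -2.8] yaw -0.0019
0.054 line x [40.1 -3.7] yaw -0.0019
[(268, np.int64(257)), (292, np.int64(257)), (316, np.int64(257)), (340, np.int64(256)), (364, np.int64(256))]
```

Call:
send_rows:
  commands:
    - {"delta_pos":[0,0.3,0],"yaw":0}
    - {"delta_pos":[0,0.8,0],"yaw":0}
    - {"delta_pos":[0,1.2,0],"yaw":0}
    - {"delta_pos":[0,1.2,0],"yaw":0}
    - {"delta_pos":[0,0.5,2],"yaw":0}
    - {"delta_pos":[0,1,4],"yaw":0}
    - {"delta_pos":[0,3,4],"yaw":0}
    - {"delta_pos":[0,4,4],"yaw":0}
    - {"delta_pos":[0,2,2],"yaw":0}
    - {"delta_pos":[0,0,0],"yaw":0}

```text
t: 25.45
tcp_pos: [0.5097, 0.0938, 0.2031]
tool_rot: [0.705, 0.708, 0.024, -0.003]
force: [0.2, -0.5, -0.2]
finger_gap: 0.697
```

```bash
python3 st.py; python3 - <<'E'
from blk import *
o=[]
for n in("side","scene"):
    im=manip.snapshot(n);cv2.imwrite(f"pics/{n}4.png",im);c=proj(cam(n),np.r_[st2w(S,[.12,0])[0],.03][None])[0].astype(int)
    x,y=np.maximum(c-[50,50],0);print(n,"crop origin",x,y);o.append(cv2.resize(im[y:y+100,x:x+100],None,fx=4,fy=4,interpolation=cv2.INTER_CUBIC))
cv2.imwrite("pics/c4.png",np.hstack(o))
E
```

```text
t 25.45 stage tcp mm [[-95.8  -0.5]] z 0.2031 toolx yaw 1.5755 tilt [0.0297 0.037 ] F [ 0.2 -0.5 -0.2]
side crop origin 338 215
scene crop origin 195 135
```

View pics/c4.png

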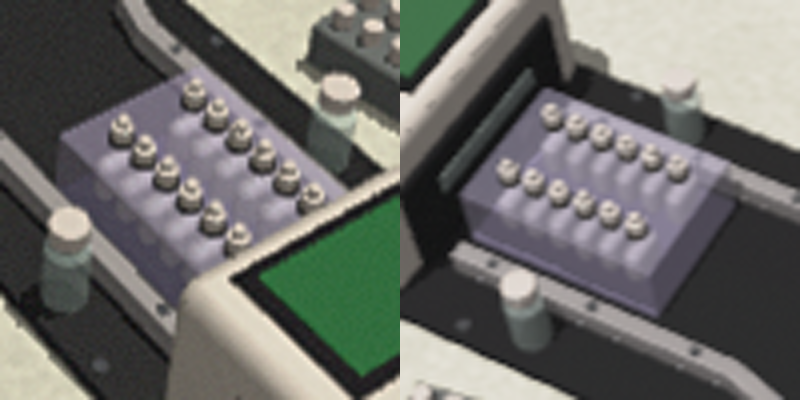

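Picture 12: the block sits against the reader front with the vials standing and the gripper clear. In the scene crop its top corners are at about (545,88), (462,190), (735,157) and (657,274). One numeric check remains before I hand in.

```bash
python3 - <<'E'
from blk import *
def f(n,o,pts,z): return (w2st(S,cast(cam(n),np.array(pts)/4+np.array(o)-.375,z)[:,:2])*1000).round(1).tolist()
print("top f-,f+,r-,r+",f("scene",(195-100,135),[[545,88],[462,190],[735,157],[657,274]],.054))
print("side rear top -,+",f("side",(338,215),[[60,135],[197,65]],.054))
auto("w17",snap=True)
E
python3 - <<'E'
import sys;sys.path.insert(0,'.')
from station import manip
E
```

```text
top f-,f+,r-,r+ [[185.6, -45.3], [186.3, 40.9], [57.6, -50.0], [55.7, 41.7]]
side rear top -,+ [[61.1, -45.3], [60.1, 43.8]]
px [[277, 305], [353, 303], [353, 366], [268, 354]]
[[32.8, -41.7], [32.0, 41.2], [116.6, 43.7], [97.0, -54.5]] centre [69.6 -2.8]
len [83.0, 84.6, 100.1, 65.5] ang [1.579, 0.029, -1.768, 2.946]
```

```bash
python3 -c "
from station import manip
print(manip.sign_off())"
```

```text
the job is handed in; nothing more can be done
None
```

I pushed the block down the lane and onto the stop pads, then backed the gripper off and handed the job in at about 26 s. I used only fingertip pushes on the side and rear walls.

**How it went:** I squared and centred the block on the open plate with two-finger side pushes. That first left it about 3–5 mm off towards the −y rail, so I nudged it back from the −y side before it entered the mouth. The rear push then had one small sideways correction.

**Last checks:**
- **Fully home:** the push stopped hard at 23–31 N. The rear wall measured about x = 61.5 mm, against 62 mm for fully home.
- **Square:** while pressed, the rear wall was within 0.002 rad of square (wrist camera). After release, hand-picked corners were within about 2 mm end to end.
- **Surroundings:** the gripper is clear of everything. Both vials are standing in the last picture. I did not re-check the bottle, dish, rack and marker at the end, but I never went near them.

**Less certain:**
- **Rail clearance:** the cameras disagree by 2–4 mm across the lane. The block probably sits a few millimetres towards the −y rail, inside the 8 mm of room. I saw no contact but did not measure the gap directly.
- **Sideways force:** there was 6–9 N of sideways force during the final press. I took it as the arm flexing, but a light rail touch can't be fully ruled out.
- **Final wrist measurement:** the last automatic outline was unusable because the block was partly hidden, so I ignored it.

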